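Secure the watch pressure tester and open its air valve to the set mark

ROBOT

A 6-joint arm with a two-finger parallel gripper is mounted at the origin on the work surface. World frame = base frame: x ahead of the robot, y to its left, z up, the work surface at z = 0. Lengths are in m, angles in rad, forces in N, time in s.
With the tool pointing down it reaches from about 0.3 to 0.875 m from the base axis. Payload 6.4 kg.
Tool frame: the origin (TCP) lies on the mounting face of the last link; the fingertips stand 166 mm ahead of it and the grasp point (between the pads) lies 147 mm ahead of it; z points along the fingers, y is the line along which they close (so a half turn about z gives the same grasp; the last joint's range is limited). The gripper opens to 88 mm and grips with 3 to 60 N. Pads are 18 mm wide; open, the fingers measure 123 mm over their backs; the gripper's body (75 mm by 187 mm) begins 45 mm behind the grasp point.
Start: joints at [0.938, 0.181, 1.607, -0, 1.354, -0.206], TCP at [0.238, 0.523, 0.405] pointing down, gripper open.
Joint ranges: [-2.99, 2.99], [-0.89, 2.07], [0.3, 2.58], [-1.14, 4.28], [0, 2.63], [-3.12, 3.12]. Speed limits (rad/s): [2.57, 2.57, 3.01, 3.14, 3.14, 3.14].

INTERFACE

Orientations are given as [roll, pitch, yaw] about the fixed x, y, z axes, in that order (R = Rz(yaw) Ry(pitch) Rx(roll)).
In Python, from rig import robot, viewer gives the robot as it stands.
- The arm moves only by the tool servo_tool, never from a script. Its argument "motion" is a list of rows, each a list of 7 numbers: the shift along the tool's x, y, z in units of 15 cm (1.0 is 15 cm), then the turn, a rotation vector about the tool's x, y, z in units of 0.1 rad (1.0 is 0.1 rad), then the finger opening in mm, from 0 to 88.1. A call has 1 to 20 rows; each row shifts and turns the commanded pose from where the row before left it, along the tool's axes as they then stand; what a row does not reach is not made up. A row lasts 1/10 s, in which the tool goes at most 50 mm and 8.59 degrees, less where a joint would pass 70% of its speed; a pose out of reach is approached as far as the arm can. A call with a number of a shift or a turn outside -1 to 1 is refused whole. A call with a gripper value outside its range is refused whole. The fingers move at their own pace and stop on an object; the grip force is fixed at half the most. Time passes only in rows, so rows that do not move let the fingers close. It gives the time, the measured TCP pose, the force, the opening and the grip force at its end, in the units of the state.
- robot.get_obs(): the state, without advancing time (a new reading comes with each control period).
- viewer.snapshot(name): name is "side" or "top" or "wrist"; returns a dict with "color" (480x640x3 uint8, blue, green, red), "range_z" (480x640 float32, m along the optical axis (not along the pixel's ray), 0 where there is no reading), "fov_y" (degrees; the focal length in pixels is half the picture's height over the tangent of half this angle, whatever the lens; pixels are square), "cx", "cy" (the principal point, pixels), "k1" (the pictures are not rectified: a ray, as slopes to the right and down, at radius r is drawn at 1 + k1 r^2 times it, then the intrinsics apply), "extrinsics" (4x4, takes a point from world to camera coordinates); the wrist camera has in their place "T_tool_cam" (4x4, takes a point from camera to tool coordinates, whose origin is the TCP and whose axes are the flange's). Camera axes: x right, y down, z forward; pixel columns grow to the right and rows downward; lengths in m; the calibration is good to about 2 mm. A picture is of the moment at which its call begins: read the wrist's pose just before it.
- robot.sign_off(): hands the job in; it is judged then, once.
Trained networks look in the newest picture that a camera, given by its name, has taken for a name from the list of things; names that differ only in an ending like _2 or _b are one class to them, and where a whole thing is asked for, a point or a joint stands for the part that bears it (a point fixed in the world has none). Each returns a list of dicts, best first, with "p" (0 to 1); they miss things now and then, are a little off and sometimes report something else, mostly with a low value. They report only what shows in the picture. A call takes as long as a camera call.
- viewer.trace(camera, query): "mask" (480x640 bool, what is visible of it).
- viewer.pinpoint(camera, query): "centre" ([x, y, z] in m, in world coordinates, good to about 4 mm: a listed point, or the origin of a listed thing).
The state is a dict: "clock": time; "qpos": joint angles; "joint_velocities": joint speeds; "tau": joint torques, N m; "eef_pos": TCP position; "tcp_rot": TCP orientation; "ft_force": force on the tool from outside, world axes, zero at the start; "torque": the same for the moment, N m; "opening": finger opening in m; "grip_force": force on a finger pad.
Only numpy, scipy, OpenCV 4.12 (cv2) and the standard library are available. Lean on these libraries where they do the work, as an engineer would, in place of code of your own. Each camera call takes 0.05 s, during which the arm holds its last target. There are 200 camera calls.

TASK

Get the watch pressure tester ready to run: swing the blue brace over the chamber until it clicks home behind its sprung ball catch, and only then open the air valve on the sloping face by turning its black handle until the handle's pointer stands at the red set mark. Leave both set like that, and do not disturb the other things on the bench.

Things in the scene. Friction and masses are not known exactly. Their poses are not given: they have to be found in the camera images.
- tester: Grey bench-top watch pressure tester, fixed; origin at the centre of its underside, on the bench. x axis: from its front (robot side) to its back; y: to the left seen from the robot; z up. Plinth 240 (x) x 380 (y) x 30 high; the chamber stands on its right half, the valve's sloping face (130 x 120, looking up and to the left, +y, 35 degrees off level) on its left half.
- brace (a joint): Swing of the blue brace, rad: 0 = parked, arm along the tester's -x (to the robot); grows clockwise seen from above; arm along +y, across the chamber, when home. From about 1.47 a nub under the arm's tip meets the sprung ball and must be pushed over it (about 8 N at the post); past 1.55 it has dropped in behind the ball and rests near the end lug, 1.58. Stays where it is left.
- brace_post (a point): Centre of the top of the upright steel post (14 in diameter, 45 high above the arm) that serves as the brace's handle, 130 from the pivot axis. The arm's top is 48 below this point (at height 171), the post's top at 219; the arm is 20 wide and goes on 30 past the post.
- brace_hinge (a point): Point on the brace's upright pivot axis, on top of the hub (height 173).
- valve (a joint): Opening of the air valve in rad: 0 = closed, pointer to the tester's -x (towards the robot); grows counter-clockwise seen from outside the slope (pointer up the slope, to the tester's -y, at 1.57; to +x, away from the robot, at 3.1, the end of its travel). Stays where it is left; friction 0.1 N m.
- valve_grip (a point): Point on the valve's axis in the middle of the black wing handle, 26 above the white dial. z: the valve's axis, out of the slope, 35 degrees from vertical; x: away from the pointer, so the wing lies along x; y across it. Wing 12 thick, 26 high (10 to 36 above the dial), reaching 42 from the axis on the pointer's side (round nose, white line on top), 30 on the other.
- valve_pointer (a point): Point on the pointer's nose, 40 from the valve's axis, 26 above the dial.
- mark_point (a point): Where point valve_pointer must come to: 40 from the valve's axis in the direction of the red set mark, 26 above the dial. The mark itself is a flat red tab on the dial's rim, 45 to 67 from the axis; it cannot be felt.
- loupe: Black eye loupe standing on the bench, 42 across, 40 high; bystander. Origin under its centre.
- oiler: Brass bell-shaped oiler, 56 across, 56 high; bystander. Origin under its centre.
- jar: Small jar with a black cap, 40 across, 52 high; bystander. Origin under its centre.
- movement: Round brass watch movement lying flat, 40 across, 9 high; bystander. Origin under its centre.
- cap_top (a point): Centre of the top of the chamber's aluminium cap, 92 across, 150 above the bench; the clear chamber stands below it, the brace's arm passes 3 or more above it.
- end_lug (a point): Top of the front side of the steel lug that ends the brace's swing, 172 above the bench, on a 22 thick catch pillar; the sprung brass ball is just in front of it, 154 high.
- gauge_face (a point): Centre of the white face of the brass pressure gauge (round, 80 across, 27 deep, face looking to +y) that stands just above the slope's upper edge, towards the robot, 165 above the bench; it is in the way of an upright gripper over the valve.

How it is judged:
By the outcome, as a careful person would: the job done as asked, in the order asked, and still so for the second after the job is handed in, with the robot touching nothing.
It also fails if it takes over 64 s, if anything falls off the work surface, if the arm or the gripper's body presses on something with over 40 N, if the wrist force passes 120 N, or if a joint passes its speed limit or range.

## Working session

There is one attempt and no reset: what is moved stays moved. The work goes in short steps, Python scripts to look and compute and a tool call to move; the robot and the scene stay as the last step left them, time stands still between calls to the robot, and variables do not carry over. Pictures are saved under pics/ and viewed, at most 10 in all, crops included, and the job is handed in when it is done.

Besides the shell and the picture viewer there is one more tool, called after "Call:" as a command line: name --pt "numbers of a row" for each row, then --argument value for the rest. servo_tool: Moves the arm, as the interface text tells. Its arguments: {"type":"object","properties":{"motion":{"type":"array","items":{"type":"array","items":{"type":"number"}}}},"required":["motion"]}

```bash
ls; mkdir -p pics; python3 - <<'E'
from rig import robot, viewer
import cv2
o=robot.get_obs(); print(o['clock'],o['eef_pos'],o['tcp_rot'],o['opening'],o['ft_force'])
for c in ['top','side']:
    s=viewer.snapshot(c); cv2.imwrite(f'pics/{c}0.png',s['color'])
    for q in ['tester','brace_post','brace_hinge','valve_grip','valve_pointer','mark_point','cap_top','end_lug','gauge_face','loupe','oiler','jar','movement']:
        r=viewer.pinpoint(c,q); print(c,q,[(x['centre'].round(4).tolist() if hasattr(x['centre'],'round') else x['centre'],round(x['p'],2)) for x in r[:2]])
E
```

```text
pics
0.0 [0.23786624 0.52322707 0.40384623] [-3.13996079e+00 -3.46192675e-04  2.71479413e+00] 0.0881498445222717 [-0.30005957 -0.35876773 -0.87473697]
top tester [([0.6211, -0.0486, -0.0015], 0.84)]
top brace_post [([0.5366, -0.1446, 0.2186], 0.8)]
top brace_hinge [([0.6683, -0.1866, 0.1706], 0.62)]
top valve_grip [([0.6288, 0.1004, 0.1025], 0.77)]
top valve_pointer [([0.5887, 0.0844, 0.1068], 0.59), ([0.665, -0.0348, 0.1742], 0.37)]
top mark_point [([0.6593, 0.082, 0.1171], 0.53)]
top cap_top [([0.6611, -0.1152, 0.1449], 0.92)]
top end_lug [([0.6659, -0.0351, 0.1733], 0.96)]
top gauge_face [([0.5707, 0.0224, 0.1663], 0.58)]
top loupe [([0.6534, -0.3078, 0.0028], 0.62), ([0.5386, -0.1444, 0.2177], 0.56)]
top oiler [([0.626, 0.2441, 0.0011], 0.97)]
top jar [([0.4198, -0.0499, -0.0004], 0.54)]
top movement [([0.4221, 0.0341, 0.0043], 0.54), ([0.6658, -0.1858, 0.1701], 0.41)]
side tester [([0.624, -0.0488, -0.0011], 0.86)]
side brace_post [([0.5435, -0.1459, 0.222], 0.97)]
side brace_hinge [([0.6639, -0.1823, 0.1737], 0.63)]
side valve_grip [([0.6298, 0.1012, 0.0981], 0.69)]
side valve_pointer [([0.5922, 0.0938, 0.1027], 0.56)]
side mark_point []
side cap_top [([0.6607, -0.1112, 0.1528], 0.85)]
side end_lug [([0.6651, -0.0414, 0.1747], 0.97), ([0.4207, 0.039, 0.0031], 0.53)]
side gauge_face [([0.5651, 0.0239, 0.169], 0.95), ([0.6288, 0.2387, 0.0002], 0.59)]
side loupe [([0.655, -0.3132, 0.0026], 0.9)]
side oiler [([0.6281, 0.2372, 0.0013], 0.86), ([0.6594, -0.1123, 0.1502], 0.25)]
side jar [([0.4227, -0.0522, -0.0031], 0.7)]
side movement [([0.4246, 0.0364, 0.0014], 0.75), ([0.6649, -0.0421, 0.1736], 0.5)]
```

```bash
sleep 1; ls -la . pics
```

```text
.:
total 12
drwxr-xr-x  3 agent agent 4096 Nov 30 01:21 .
drwxr-xr-x 23 root  root  4096 Nov 30 01:21 ..
drwxr-xr-x  2 agent agent 4096 Nov 30 01:21 pics

pics:
total 864
drwxr-xr-x 2 agent agent   4096 Nov 30 01:21 .
drwxr-xr-x 3 agent agent   4096 Nov 30 01:21 ..
-rw-r--r-- 1 agent agent 400899 Nov 30 01:21 side0.png
-rw-r--r-- 1 agent agent 472079 Nov 30 01:21 top0.png
```

View pics/top0.png

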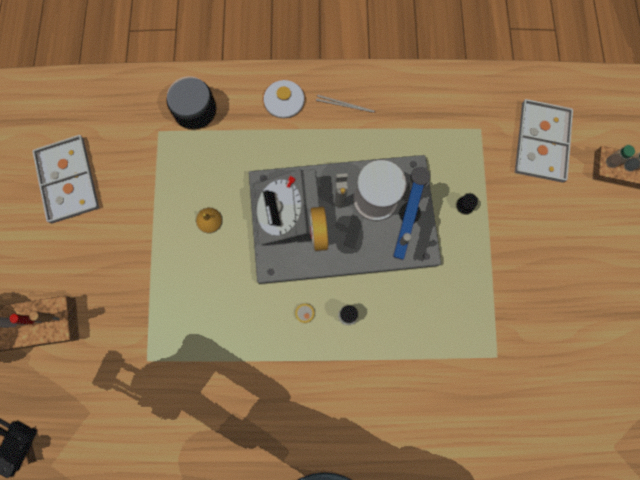

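View pics/side0.png

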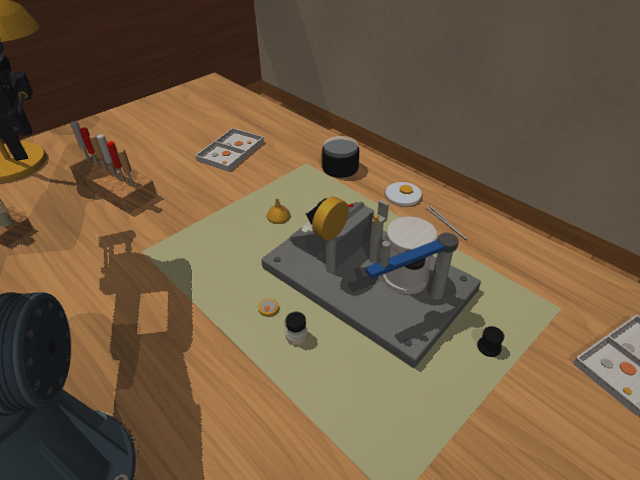

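The top view shows the tester yawed by about 4°. The brace, post at (407,238), is partly swung, and the valve pointer is near closed with the red mark at (291,181). The side view confirms there is nothing above the brace post. I'll move above the post first.

Call:
servo_tool --pt "-0.1 -0.09 -0.05 0 0 0 88" --pt "-0.2 -0.175 -0.05 0 0 0 88" --pt "-0.2 -0.175 -0.05 0 0 0 88" --pt "-0.2 -0.175 -0.05 0 0 0 88" --pt "-0.2 -0.175 0 0 0 0 88" --pt "-0.2 -0.175 0 0 0 0 88" --pt "-0.2 -0.175 0 0 0 0 88" --pt "-0.2 -0.175 0 0 0 0 88" --pt "-0.2 -0.175 0 0 0 0 88" --pt "-0.2 -0.175 0 0 0 0 88" --pt "-0.2 -0.175 0 0 0 0 88" --pt "-0.2 -0.175 0 0 0 0 88" --pt "-0.2 -0.175 0 0 0 0 88" --pt "-0.2 -0.175 0 0 0 0 88" --pt "-0.2 -0.175 0 0 0 0 88" --pt "-0.2 -0.175 0 0 0 0 88" --pt "-0.2 -0.175 0 0 0 0 88" --pt "-0.2 -0.175 0 0 0 0 88" --pt "-0.15 -0.13 0 0 0 -0.6 88" --pt "0 0 0 0 0 -0.6 88"

```text
clock: 3.4
eef_pos: [0.5389, -0.1429, 0.4344]
tcp_rot: [-3.141, 0.001, 2.834]
ft_force: [-0.1, 1.2, -0.5]
opening: 0.0883
grip_force: 0.0
```

```bash
cat > h.py <<'E'
from rig import robot, viewer
import numpy as np, cv2
from scipy.spatial.transform import Rotation as R
np.set_printoptions(precision=4,suppress=True)
def pose():
    o=robot.get_obs(); return np.array(o['eef_pos']),R.from_euler('xyz',o['tcp_rot']),o
def delta(p,r):   # shift/turn units from the present pose to (p,r)
    p0,r0,_=pose(); return r0.inv().apply(p-p0)/.15,(r0.inv()*r).as_rotvec()/.1
def pin(c,q):
    x=viewer.pinpoint(c,q); return (np.array(x[0]['centre']),round(x[0]['p'],2)) if x else None
E
python3 - <<'E'
from h import *
p,r,o=pose(); print(o['clock'],p,o['tcp_rot'],o['ft_force'],o['qpos'])
s=viewer.snapshot('wrist'); cv2.imwrite('pics/w1.png',s['color']); print(s['T_tool_cam'])
for q in ['brace_post','brace_hinge','cap_top','end_lug','mark_point','valve_grip','valve_pointer','gauge_face']: print(q,pin('wrist',q))
E
```

```text
3.4 [ 0.5389 -0.1429  0.4344] [-3.1407  0.0005  2.8336] [-0.1239  1.2158 -0.4812] [-0.4719  0.1174  1.618  -0.0008  1.4055 -1.7346]
[[-0.0006 -0.9505 -0.3108  0.0802]
 [ 1.     -0.0008  0.0007 -0.0001]
 [-0.0009 -0.3108  0.9505  0.0197]
 [ 0.      0.      0.      1.    ]]
brace_post (array([ 0.5411, -0.1459,  0.2193]), 0.69)
brace_hinge (array([ 0.6619, -0.1813,  0.1709]), 0.8)
cap_top (array([ 0.6591, -0.1131,  0.15  ]), 0.78)
end_lug (array([ 0.6667, -0.0353,  0.1728]), 0.56)
mark_point (array([0.6287, 0.1002, 0.0996]), 0.71)
valve_grip None
valve_pointer (array([ 0.4206, -0.0522,  0.0002]), 0.64)
gauge_face (array([ 0.6188, -0.0441,  0.0018]), 0.28)
```

Call:
servo_tool --pt "-0.015 -0.013 0.1 0 0 -0.13 88" --pt "0 0 0.2 0 0 0 60" --pt "0 0 0.17 0 0 0 60" --pt "0 0 0.1 0 0 0 50" --pt "0 0 0 0 0 0 0" --pt "0 0 0 0 0 0 0" --pt "0 0 0 0 0 0 0" --pt "0 0 0 0 0 0 0" --pt "0 0 0 0 0 0 0" --pt "0 0 0 0 0 0 0"

```text
clock: 4.85
eef_pos: [0.5397, -0.142, 0.3498]
tcp_rot: [-3.141, 0.001, 2.848]
ft_force: [-1.1, -1.4, -0.3]
opening: 0.0179
grip_force: 0.6
```

```bash
python3 - <<'E'
from h import *
p,r,o=pose(); print(o['clock'],p,o['tcp_rot'],o['ft_force'],o['opening'],o['grip_force'])
h=np.array([.6654,-.1834]); d=p[:2]-h; print(np.hypot(*d),np.degrees(np.arctan2(d[1],d[0])))
E
```

```text
4.85 [ 0.5397 -0.142   0.3498] [-3.1414  0.001   2.8479] [-1.1273 -1.4178 -0.2925] 0.0179349474092956 0.5542381847044453
0.132344364868236 161.79279725398249
```

Call:
servo_tool --pt "0 0 0 0 0 0 0" --pt "0 0 0 0 0 0 0" --pt "0 0 0 0 0 0 0" --pt "0 0 0 0 0 0 0" --pt "-0.0011 0.043 0 0 0 0.5 0" --pt "-0.0043 0.0865 0 0 0 1 0" --pt "-0.0043 0.0865 0 0 0 1 0" --pt "-0.0043 0.0865 0 0 0 1 0" --pt "-0.0043 0.0865 0 0 0 1 0" --pt "-0.0043 0.0865 0 0 0 1 0" --pt "-0.0043 0.0865 0 0 0 1 0" --pt "-0.0043 0.0865 0 0 0 1 0" --pt "-0.0043 0.0865 0 0 0 1 0" --pt "-0.0011 0.043 0 0 0 0.5 0" --pt "0 0 0 0 0 0 0" --pt "0 0 0 0 0 0 0"

```text
clock: 6.45
eef_pos: [0.617, -0.0597, 0.3497]
tcp_rot: [3.139, 0.003, 1.948]
ft_force: [3.2, -4.2, 1.3]
opening: 0.0131
grip_force: 30.0
```

```bash
python3 - <<'E'
from h import *
p,r,o=pose(); print(o['clock'],p,o['tcp_rot'],o['ft_force'],o['opening'],o['grip_force'])
h=np.array([.6654,-.1834]); d=p[:2]-h; print(np.hypot(*d),np.degrees(np.arctan2(d[1],d[0])))
for c in ('top','side'):
  s=viewer.snapshot(c)
  for q in ['brace_post','brace_hinge']: print(q,pin(c,q))
E
```

```text
6.45 [ 0.617  -0.0597  0.3497] [3.1394 0.0034 1.9476] [ 3.1505 -4.2099  1.3337] 0.013069394507716794 30.004352666437626
0.13279935529487247 111.36956863176869
brace_post None
brace_hinge (array([ 0.6709, -0.1869,  0.1712]), 0.54)
brace_post None
brace_hinge (array([ 0.6647, -0.1851,  0.1713]), 0.93)
```

Call:
servo_tool --pt "-0.0011 0.043 0 0 0 0.5 0" --pt "-0.0011 0.043 0 0 0 0.5 0" --pt "-0.0011 0.043 0 0 0 0.5 0" --pt "-0.0011 0.043 0 0 0 0.5 0" --pt "-0.0011 0.043 0 0 0 0.5 0" --pt "-0.0011 0.043 0 0 0 0.5 0" --pt "0 0 0 0 0 0 0" --pt "0 0 0 0 0 0 0"

```text
clock: 7.55
eef_pos: [0.6542, -0.0513, 0.3497]
tcp_rot: [3.139, 0.002, 1.648]
ft_force: [2.6, -5.7, 2.2]
opening: 0.013
grip_force: 30.0
```

```bash
python3 - <<'E'
from h import *
p,r,o=pose(); print(o['clock'],p,o['tcp_rot'],o['ft_force'],o['opening'],o['grip_force'])
h=np.array([.6654,-.1834]); d=p[:2]-h; print(np.hypot(*d),np.degrees(np.arctan2(d[1],d[0])))
E
```

```text
7.55 [ 0.6542 -0.0513  0.3497] [3.1394 0.0025 1.6479] [ 2.631  -5.674   2.2376] 0.012959623005655363 30.004221629351377
0.13261020487598296 94.83152885097157
```

Call:
servo_tool --pt "0 0.01 0 0 0 0.1 0" --pt "0 0.01 0 0 0 0.1 0" --pt "0 0 0 0 0 0 0"

```text
clock: 7.85
eef_pos: [0.6556, -0.0512, 0.3496]
tcp_rot: [-3.137, 0.002, 1.628]
ft_force: [-10.1, -6.5, 8.3]
opening: 0.0128
grip_force: 30.0
```

Call:
servo_tool --pt "0 0.01 0 0 0 0.1 0" --pt "0 0.01 0 0 0 0.1 0" --pt "0 0 0 0 0 0 0"

```text
clock: 8.15
eef_pos: [0.657, -0.0513, 0.3494]
tcp_rot: [-3.13, 0.002, 1.608]
ft_force: [-21.9, -7.4, 15.6]
opening: 0.0131
grip_force: 30.0
```

Call:
servo_tool --pt "0 -0.01 0 0 0 0 0" --pt "0 -0.01 0 0 0 0 0" --pt "0 0 0 0 0 0 40" --pt "0 0 0 0 0 0 40" --pt "0 0 0 0 0 0 40" --pt "0 0 0 0 0 0 40" --pt "0 0 -0.1 0 0 0 40" --pt "0 0 -0.2 0 0 0 40" --pt "0 0 -0.2 0 0 0 40" --pt "0 0 -0.2 0 0 0 60" --pt "0 0 0 0 0 0 88"

```text
clock: 9.25
eef_pos: [0.6575, -0.0499, 0.4614]
tcp_rot: [3.132, 0.003, 1.608]
ft_force: [0.1, 0.4, 0.3]
opening: 0.0538
grip_force: 0.0
```

```bash
python3 - <<'E'
from h import *
p,r,o=pose(); print(o['clock'],p,o['tcp_rot'],o['ft_force'],o['opening'],o['qpos'])
for c in ('top','side','wrist'):
  s=viewer.snapshot(c)
  if c=='wrist': cv2.imwrite('pics/w2.png',s['color'])
  for q in ['brace_post','brace_hinge','end_lug','valve_grip','valve_pointer','mark_point','gauge_face']: print(c,q,pin(c,q))
E
```

```text
9.25 [ 0.6575 -0.0499  0.4614] [3.1316 0.0029 1.6082] [0.0508 0.3895 0.3305] 0.05381568089802729 [-0.2554  0.3254  1.3164  0.0002  1.4894 -0.2928]
top brace_post None
top brace_hinge (array([ 0.6672, -0.1849,  0.1716]), 0.57)
top end_lug None
top valve_grip (array([0.6295, 0.1013, 0.1007]), 0.7)
top valve_pointer (array([0.5899, 0.0863, 0.1092]), 0.55)
top mark_point None
top gauge_face None
side brace_post (array([ 0.657 , -0.0558,  0.2225]), 0.56)
side brace_hinge (array([ 0.6671, -0.1843,  0.1721]), 0.8)
side end_lug (array([ 0.6643, -0.039 ,  0.1728]), 0.77)
side valve_grip (array([0.6315, 0.1015, 0.0992]), 0.53)
side valve_pointer (array([0.5933, 0.0914, 0.1029]), 0.58)
side mark_point None
side gauge_face (array([0.5633, 0.0218, 0.1654]), 0.78)
wrist brace_post (array([ 0.6535, -0.053 ,  0.2177]), 0.91)
wrist brace_hinge (array([ 0.6615, -0.1809,  0.1722]), 0.86)
wrist end_lug (array([ 0.6659, -0.0378,  0.1744]), 0.84)
wrist valve_grip (array([0.6299, 0.0979, 0.0958]), 0.77)
wrist valve_pointer (array([0.5907, 0.0926, 0.101 ]), 0.84)
wrist mark_point None
wrist gauge_face (array([0.5697, 0.017 , 0.1666]), 0.81)
```

View pics/w2.png

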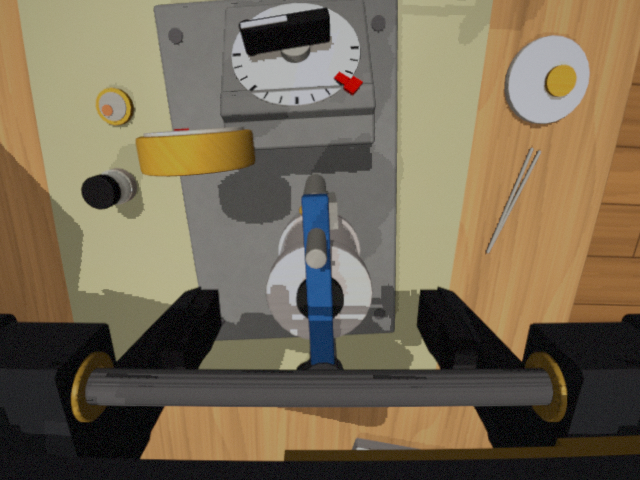

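The brace arm is across the chamber against the lug: tip at (316,200), post at (317,255). The 22 N reaction was well over the catch's 8 N. Next I'll work out the valve approach.

```bash
cat >> h.py <<'E'
PSI=np.radians(4.1); Rt=R.from_euler('z',PSI)
n=Rt.apply([0,np.sin(.6109),np.cos(.6109)]); u=Rt.apply([0,-np.cos(.6109),np.sin(.6109)]); ex=Rt.apply([1,0,0])
G=np.array([.630,.1005,.099])
def grip(th,back=0.,g=None):
    g=G if g is None else g
    x=np.cos(th)*ex-np.sin(th)*u; z=-n; y=np.cross(z,x)
    return g+(.147+back)*n, R.from_matrix(np.c_[x,y,z])
E
python3 - <<'E'
from h import *
p,r=grip(.217,.10); print(p,r.as_euler('xyz'))
print(delta(p+[0,0,.12],r)); p0,r0,_=pose()
print('after rot, down:',r.inv().apply([0,0,-.12])/.15)
E
```

```text
[0.6199 0.2418 0.3013] [2.5418 0.1238 0.2502]
(array([ 1.9528, -0.173 ,  0.2196]), array([-4.1979, -5.0443, 12.7541]))
after rot, down: [ 0.0988 -0.4481  0.6553]
```

Call:
servo_tool --pt "0.1 -0.02 0 0 0 0 88" --pt "0.2 -0.02 0 0 0 0 88" --pt "0.2 -0.02 0.03 0 0 0 88" --pt "0.25 -0.02 0.03 0 0 0 88" --pt "0.25 -0.02 0.03 0 0 0 88" --pt "0.25 -0.02 0.03 0 0 0 88" --pt "0.25 -0.02 0.03 0 0 0 88" --pt "0.25 -0.02 0.03 0 0 0 88" --pt "0.2 -0.01 0.04 0 0 0 88"

```text
clock: 11.35
eef_pos: [0.619, 0.2445, 0.4214]
tcp_rot: [3.141, -0.001, 1.609]
ft_force: [0.2, -0.0, -0.1]
opening: 0.0882
grip_force: 0.0
```

Call:
servo_tool --pt "0 0 0 -0.28 -0.336 0.85 88" --pt "0 0 0 -0.28 -0.336 0.85 88" --pt "0 0 0 -0.28 -0.336 0.85 88" --pt "0 0 0 -0.28 -0.336 0.85 88" --pt "0 0 0 -0.28 -0.336 0.85 88" --pt "0 0 0 -0.28 -0.336 0.85 88" --pt "0 0 0 -0.28 -0.336 0.85 88" --pt "0 0 0 -0.28 -0.336 0.85 88" --pt "0 0 0 -0.28 -0.336 0.85 88" --pt "0 0 0 -0.28 -0.336 0.85 88" --pt "0 0 0 -0.28 -0.336 0.85 88" --pt "0 0 0 -0.28 -0.336 0.85 88" --pt "0 0 0 -0.28 -0.336 0.85 88" --pt "0 0 0 -0.28 -0.336 0.85 88" --pt "0 0 0 -0.28 -0.336 0.85 88" --pt "0 0 0 0 0 0 88"

```text
clock: 12.95
eef_pos: [0.6198, 0.2425, 0.4208]
tcp_rot: [2.542, 0.124, 0.251]
ft_force: [0.5, 0.6, -0.2]
opening: 0.0884
grip_force: 0.0
```

```bash
python3 - <<'E'
from h import *
p,r,o=pose(); print(o['clock'],p,o['tcp_rot'],o['ft_force'],o['qpos'])
print(delta(*grip(.217,.10)))
p0,r0,_=pose(); s=viewer.snapshot('wrist'); cv2.imwrite('pics/w3.png',s['color']); np.savez('w3.npz',p=p0,r=r0.as_matrix(),**s)
for q in ['valve_grip','valve_pointer','mark_point']: print(q,pin('wrist',q))
s=viewer.snapshot('top')
for q in ['brace_post','valve_grip','valve_pointer','mark_point']: print(q,pin('top',q))
E
```

```text
12.95 [0.6198 0.2425 0.4208] [2.5418 0.1239 0.251 ] [ 0.5252  0.605  -0.1518] [ 0.3176  0.451   1.2828 -0.5901  1.5754  1.6473]
(array([ 0.0978, -0.4423,  0.6549]), array([ 0.001 , -0.0035,  0.0068]))
valve_grip (array([0.6267, 0.0987, 0.0991]), 0.75)
valve_pointer (array([0.5925, 0.0903, 0.1019]), 0.6)
mark_point (array([0.6633, 0.0807, 0.1161]), 0.51)
brace_post (array([ 0.6522, -0.0543,  0.2188]), 0.55)
valve_grip (array([0.6304, 0.0993, 0.101 ]), 0.78)
valve_pointer (array([0.6615, 0.082 , 0.1141]), 0.7)
mark_point (array([0.6609, 0.0814, 0.1143]), 0.45)
```

View pics/w3.png

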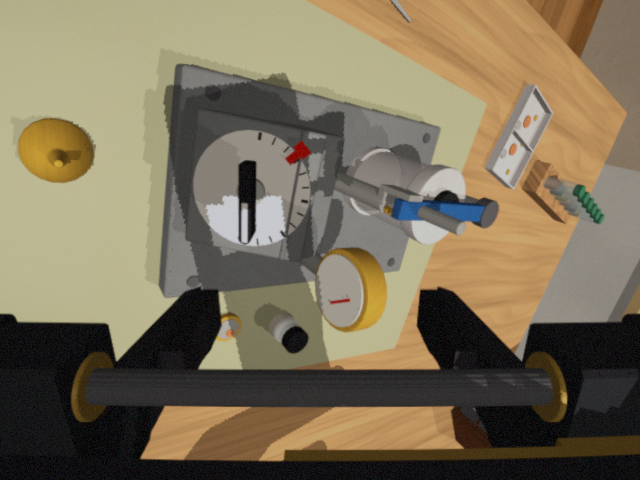

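```bash
cat >> h.py <<'E'
def cloud(s,p,r):
    f=240/np.tan(np.radians(float(s['fov_y'])/2)); K=np.array([[f,0,float(s['cx'])],[0,f,float(s['cy'])],[0,0,1]])
    v,w=np.mgrid[:480,:640]; uv=np.stack([w,v],-1).reshape(-1,1,2).astype(float)
    m=cv2.undistortPoints(uv,K,np.array([float(s['k1']),0,0,0])).reshape(480,640,2)
    z=s['range_z']; c=np.dstack([m[...,0]*z,m[...,1]*z,z]); T=s['T_tool_cam']
    return (c@T[:3,:3].T+T[:3,3])@r.T+p
def dialframe(X):  # world -> (away from robot, up slope, height over axis point) about G
    d=X-G; return np.stack([d@ex,d@u,d@n],-1)
E
python3 - <<'E'
from h import *
s=np.load('w3.npz'); X=cloud(s,s['p'],s['r']); D=dialframe(X); h=cv2.cvtColor(s['color'],cv2.COLOR_BGR2HSV); H,S,V=[h[...,i].astype(int) for i in range(3)]
roi=np.zeros((480,640),bool); roi[120:260,185:325]=1
red=roi&((H<8)|(H>172))&(S>150)&(V>80)
pl=roi&(S<60)&(V>90)&(abs(D[...,2]+.026)<.008)
A=X[pl]; c=A.mean(0); nn=np.linalg.svd(A-c,full_matrices=False)[2][2]; nn*=np.sign(nn[2]); print('plane n',nn,n,'dial h',np.median(D[pl][:,2]),pl.sum())
# disc circle from its rim points in dial frame
m=(pl).astype(np.uint8); P=D[pl][:,:2].astype(np.float32)
hull=cv2.convexHull(P); print('circle',cv2.minEnclosingCircle(P)); e=cv2.fitEllipse(hull); print('ellipse',e)
C=np.array(e[0])
q=D[red]; print('red',red.sum(),q.mean(0),q[:,2].min(),q[:,2].max(),cv2.minAreaRect(q[:,:2].astype(np.float32)))
w=roi&(D[...,2]>.002)&(D[...,2]<.016)&(np.hypot(D[...,0],D[...,1])<.05); W=D[w]; print('wing',w.sum(),np.median(W[:,2]),W.mean(0))
rect=cv2.minAreaRect(W[:,:2].astype(np.float32)); print(rect)
for cc in (C,np.zeros(2)):
  d=q.mean(0)[:2]-cc; print('mark',np.arctan2(d[1],-d[0]),np.hypot(*d))
v=np.linalg.svd(W[:,:2]-W[:,:2].mean(0),full_matrices=False)[2][0]; v*=-np.sign(v[0]); print('wing th',np.arctan2(v[1],-v[0]))
E
```

```text
plane n [-0.0547  0.5676  0.8215] [-0.041   0.5721  0.8191] dial h -0.023198156079830272 10106
circle ((0.0006836503744125366, 0.002217225730419159), 0.08598512411117554)
ellipse ((-0.006399989128112793, 0.0063429162837564945), (0.12288572639226913, 0.16821958124637604), 120.12552642822266)
red 277 [ 0.0452  0.0392 -0.0203] -0.0246860755801307 -0.018497761135812897 ((0.043808743357658386, 0.03799237310886383), (0.021699514240026474, 0.01381063461303711), 39.17854690551758)
wing 1211 0.011225337849681574 [-0.0034  0.0034  0.0108]
((-0.00579407624900341, 0.003231991082429886), (0.011883189901709557, 0.07243017852306366), 81.5878677368164)
mark 2.574850789148911 0.061115334242611535
mark 2.427299533431853 0.059770844403454974
wing th 0.14818529812868694
```

Wing at θ=0.147 and red tab at 2.458, in the same dial frame. The tab's radius is 56.5 mm and the wing is 72 by 12 mm, both matching the given sizes, so the turn is 2.31 rad. Next I'll descend along the axis.

```bash
sed -i 's/^G=.*/G=np.array([.630,.1005,.099])+.0023*u/' h.py; python3 - <<'E'
from h import *
a=grip(.147,.09);b=grip(.147,.002); print(delta(*a)); print(a[1].inv().apply(b[0]-a[0])/.15)
E
```

```text
(array([ 0.0933, -0.4362,  0.7204]), array([-0.0032, -0.0075,  0.7056]))
[ 0.     -0.      0.5867]
```

Call:
servo_tool --pt "0.0187 -0.0873 0.144 0 0 0 88" --pt "0.0187 -0.0873 0.144 0 0 0 88" --pt "0.0187 -0.0873 0.144 0 0 0 88" --pt "0.0187 -0.0873 0.144 0 0 0 88" --pt "0.0187 -0.0873 0.144 0 0 0 88" --pt "0 0 0 0 0 0.7 60" --pt "0 0 0.1 0 0 0 60" --pt "0 0 0.15 0 0 0 60" --pt "0 0 0.15 0 0 0 60" --pt "0 0 0.12 0 0 0 60" --pt "0 0 0.067 0 0 0 60" --pt "0 0 0 0 0 0 60" --pt "0 0 0 0 0 0 60"

```text
clock: 14.7
eef_pos: [0.6244, 0.1841, 0.2227]
tcp_rot: [2.536, 0.083, 0.193]
ft_force: [0.7, 0.5, 0.9]
opening: 0.06
grip_force: 0.0
```

```bash
python3 - <<'E'
from h import *
p,r,o=pose(); print(o['clock'],p,o['ft_force'],o['opening'],o['qpos'],delta(*grip(.147,.002)))
s=viewer.snapshot('wrist'); cv2.imwrite('pics/w4.png',s['color'])
E
```

```text
14.7 [0.6244 0.1841 0.2227] [0.7191 0.5479 0.854 ] 0.0600151435311328 [ 0.2322  0.6257  1.4573 -0.6411  1.2424  1.8544] (array([-0.0028, -0.001 ,  0.0025]), array([-0.0015, -0.0115,  0.0011]))
```

View pics/w4.png

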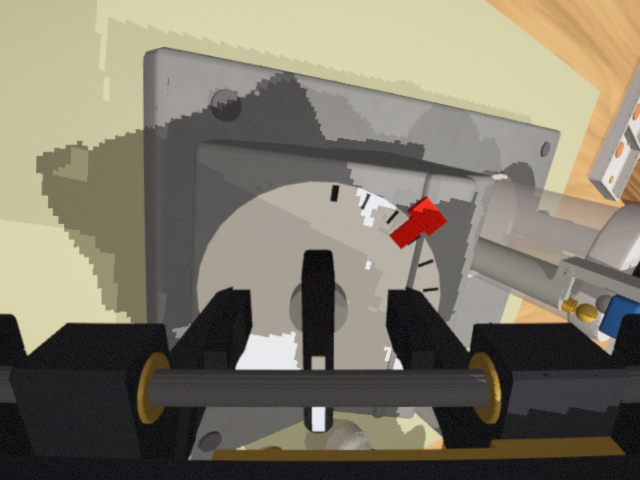

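The wing, column 318, sits centred between the fingers. I'll close and turn.

Call:
servo_tool --pt "0 0 0 0 0 0 0" --pt "0 0 0 0 0 0 0" --pt "0 0 0 0 0 0 0" --pt "0 0 0 0 0 0 0" --pt "0 0 0 0 0 0 0" --pt "0 0 0 0 0 0 0" --pt "0 0 0 0 0 0 0" --pt "0 0 0 0 0 0 0" --pt "0 0 0 0 0 -0.5 0" --pt "0 0 0 0 0 -0.5 0" --pt "0 0 0 0 0 0 0"

```text
clock: 15.85
eef_pos: [0.6242, 0.1841, 0.2224]
tcp_rot: [2.545, 0.14, 0.276]
ft_force: [-0.6, 1.7, 1.8]
opening: 0.0231
grip_force: 30.0
```

The opening is 23 mm rather than 12, so the tips are holding the 23 mm hub below the wing. I'll open, back off along the axis and look again.

Call:
servo_tool --pt "0 0 0 0 0 0 60" --pt "0 0 0 0 0 0 60" --pt "0 0 0 0 0 0 60" --pt "0 0 0 0 0 0 60" --pt "0 0 0 0 0 0 60" --pt "0 0 0 0 0 0 60" --pt "0 0 -0.05 0 0 0 60" --pt "0 0 0 0 0 0 60"

```text
clock: 16.65
eef_pos: [0.6242, 0.1889, 0.2295]
tcp_rot: [2.545, 0.139, 0.276]
ft_force: [-1.0, -0.0, 0.0]
opening: 0.0599
grip_force: 0.0
```

```bash
python3 - <<'E'
from h import *
p,r,o=pose(); print(o['clock'],p,o['ft_force'],o['opening'],delta(*grip(.147,.0095)))
p0,r0,_=pose(); s=viewer.snapshot('wrist'); cv2.imwrite('pics/w5.png',s['color'])
D=dialframe(cloud(s,p0,r0.as_matrix()))
w=(D[...,2]>.006)&(D[...,2]<.016)&(np.hypot(D[...,0],D[...,1])<.05)
w[:,:255]=0; w[:,385:]=0
W=D[w][:,:2].astype(np.float32); print(w.sum(),cv2.minAreaRect(W))
E
```

```text
16.65 [0.6242 0.1889 0.2295] [-0.9922 -0.006   0.0205] 0.05986819307684686 (array([-0.0032, -0.0009,  0.0081]), array([ 0.0001, -0.0221,  0.998 ]))
3569 ((-0.006081035360693932, 0.0014575161039829254), (0.012067969888448715, 0.07305900007486343), 76.21269989013672)
```

View pics/w5.png

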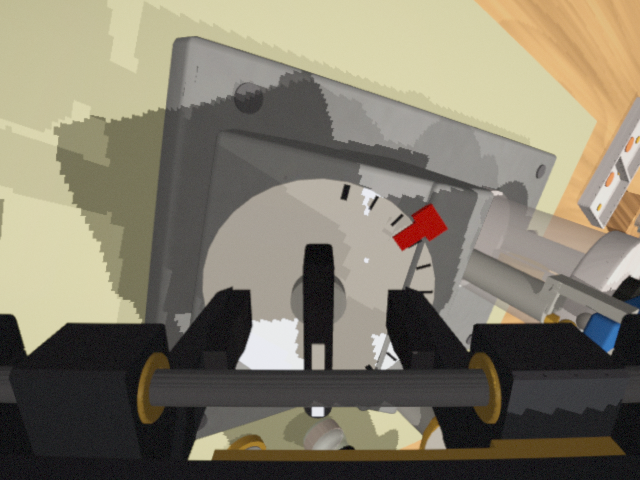

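Call:
servo_tool --pt "0 0 0.02 0 0 0 20" --pt "0 0 0 0 0 0 0" --pt "0 0 0 0 0 0 0" --pt "0 0 0 0 0 0 0" --pt "0 0 0 0 0 0 0" --pt "0 0 0 0 0 0 0" --pt "0 0 0 0 0 0 0" --pt "0 0 0 0 0 0 0" --pt "0 0 0 0 0 0 0" --pt "0 0 0 0 0 0 0" --pt "0 0 0 0 0 0 0" --pt "0 0 0 0 0 -0.5 0" --pt "0 0 0 0 0 -0.5 0"

```text
clock: 18.0
eef_pos: [0.6239, 0.1866, 0.2259]
tcp_rot: [2.56, 0.197, 0.362]
ft_force: [0.4, 0.6, 0.3]
opening: 0.0119
grip_force: 30.0
```

The opening is now 11.9 mm, so the wing is held. I'll continue with about 2.1 rad.

Call:
servo_tool --pt "0 0 0 0 0 -1 0" --pt "0 0 0 0 0 -1 0" --pt "0 0 0 0 0 -1 0" --pt "0 0 0 0 0 -1 0" --pt "0 0 0 0 0 -1 0" --pt "0 0 0 0 0 -1 0" --pt "0 0 0 0 0 -1 0" --pt "0 0 0 0 0 -1 0" --pt "0 0 0 0 0 -1 0" --pt "0 0 0 0 0 -1 0" --pt "0 0 0 0 0 0 0"

```text
clock: 19.1
eef_pos: [0.6237, 0.1867, 0.2258]
tcp_rot: [2.988, 0.594, 1.373]
ft_force: [-0.5, 1.1, -0.1]
opening: 0.0118
grip_force: 30.1
```

Call:
servo_tool --pt "0 0 0 0 0 -1 0" --pt "0 0 0 0 0 -1 0" --pt "0 0 0 0 0 -1 0" --pt "0 0 0 0 0 -1 0" --pt "0 0 0 0 0 -1 0" --pt "0 0 0 0 0 -1 0" --pt "0 0 0 0 0 -1 0" --pt "0 0 0 0 0 -1 0" --pt "0 0 0 0 0 -1 0" --pt "0 0 0 0 0 -1 0" --pt "0 0 0 0 0 -0.5 0" --pt "0 0 0 0 0 0 0" --pt "0 0 0 0 0 0 0"

```text
clock: 20.4
eef_pos: [0.6235, 0.1867, 0.2257]
tcp_rot: [-2.666, 0.4, 2.564]
ft_force: [-5.8, 1.7, 2.2]
opening: 0.012
grip_force: 30.0
```

```bash
python3 - <<'E'
from h import *
p,r,o=pose(); print(o['clock'],p,o['ft_force'],o['opening'],o['qpos'],delta(*grip(2.458,.0065)))
E
```

```text
20.4 [0.6235 0.1867 0.2257] [-5.8313  1.6981  2.1916] 0.012042613562784056 [ 0.2364  0.6222  1.4556 -0.6385  1.2505 -0.3938] (array([-0.0036, -0.0004, -0.0008]), array([-0.005 , -0.0058, -0.63  ]))
```

Call:
servo_tool --pt "0 0 0 0 0 -0.63 0" --pt "0 0 0 0 0 0 0" --pt "0 0 0 0 0 0 0" --pt "0 0 0 0 0 0 60" --pt "0 0 0 0 0 0 60" --pt "0 0 0 0 0 0 60" --pt "0 0 0 0 0 0 60" --pt "0 0 0 0 0 0 60" --pt "0 0 0 0 0 0 60" --pt "0 0 -0.1 0 0 0 60" --pt "0 0 -0.2 0 0 0 88" --pt "0 0 -0.2 0 0 0 88" --pt "0 0 -0.2 0 0 0 88" --pt "0 0 -0.2 0 0 0 88" --pt "0 0 0 0 0 0 88"

```text
clock: 21.9
eef_pos: [0.6189, 0.2667, 0.3422]
tcp_rot: [-2.651, 0.376, 2.627]
ft_force: [0.1, -0.2, 0.9]
opening: 0.088
grip_force: 0.0
```

```bash
python3 - <<'E'
from h import *
p0,r0,o=pose(); print(o['clock'],o['ft_force'])
s=viewer.snapshot('wrist'); cv2.imwrite('pics/w6.png',s['color']); np.savez('w6.npz',p=p0,r=r0.as_matrix(),**s)
D=dialframe(cloud(s,p0,r0.as_matrix())); h=cv2.cvtColor(s['color'],cv2.COLOR_BGR2HSV); H,S,V=[h[...,i].astype(int) for i in range(3)]
rad=np.hypot(D[...,0],D[...,1]); w=(D[...,2]>.002)&(D[...,2]<.016)&(rad<.05)
print(w.sum(),cv2.minAreaRect(D[w][:,:2].astype(np.float32)))
red=((H<8)|(H>172))&(S>150)&(V>60)&(rad<.08)&(D[...,2]<-.01); q=D[red]; print(red.sum(),q.mean(0),cv2.minAreaRect(q[:,:2].astype(np.float32)))
for q in ['valve_grip','valve_pointer','mark_point','brace_post']: print(q,pin('wrist',q))
E
```

```text
21.9 [ 0.0697 -0.2231  0.9015]
1469 ((0.004358988255262375, 0.004163255915045738), (0.07165072113275528, 0.01163803692907095), 39.31954574584961)
166 [ 0.0472  0.0393 -0.02  ] ((0.047118742018938065, 0.03923024982213974), (0.010203368961811066, 0.013419127091765404), 41.7852668762207)
valve_grip (array([0.6293, 0.1001, 0.0978]), 0.61)
valve_pointer (array([0.6622, 0.0809, 0.1159]), 0.84)
mark_point (array([ 0.6289,  0.2403, -0.0047]), 0.42)
brace_post None
```

View pics/w6.png

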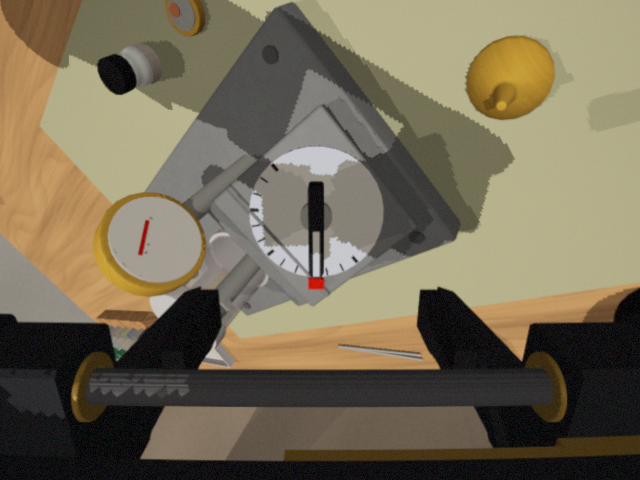

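Pointer and red tab are in line (39.3° against 39.2°; wing and tab both at column 317). Last check is the brace angle against the plinth, from the top camera.

```bash
python3 - <<'E'
from h import *
s=dict(viewer.snapshot('top')); E=np.linalg.inv(s['extrinsics']); s['T_tool_cam']=E
X=cloud(s,np.zeros(3),np.eye(3)); h=cv2.cvtColor(s['color'],cv2.COLOR_BGR2HSV); H,S,V=[h[...,i].astype(int) for i in range(3)]
b=(abs(H-108)<14)&(S>130)&(abs(X[...,2]-.168)<.012)&(abs(X[...,0]-.65)<.15)&(abs(X[...,1]+.1)<.15); P=X[b][:,:2].astype(np.float32)
print('blue',b.sum(),cv2.minAreaRect(P))
v=np.linalg.svd(P-P.mean(0),full_matrices=False)[2][0]; print('arm deg',np.degrees(np.arctan2(v[1],v[0]))%180)
pl=(abs(X[...,2]-.030)<.006)&(S<70)&(abs(X[...,0]-.62)<.17)&(abs(X[...,1]+.05)<.24); print('plinth',pl.sum(),cv2.minAreaRect(X[pl][:,:2].astype(np.float32)))
for q in ['brace_post','brace_hinge','end_lug','loupe','oiler','jar','movement']: print(q,pin('top',q))
i=np.argwhere(b); print(i.min(0),i.max(0))
cv2.imwrite('pics/t2.png',cv2.resize(s['color'][140:290,300:460],None,fx=4,fy=4,interpolation=2))
print(robot.get_obs()['clock'])
E
```

```text
blue 716 ((0.6603226065635681, -0.09628432244062424), (0.025526724755764008, 0.14235234260559082), 4.117437839508057)
arm deg 94.917305
plinth 12053 ((0.6231855750083923, -0.0475485622882843), (0.24170345067977905, 0.37975090742111206), 5.129295825958252)
brace_post (array([ 0.6525, -0.0548,  0.2203]), 0.57)
brace_hinge (array([ 0.668 , -0.1871,  0.1718]), 0.92)
end_lug (array([ 0.6633, -0.0363,  0.1733]), 0.97)
loupe (array([0.4255, 0.0342, 0.0026]), 0.72)
oiler (array([0.6262, 0.2346, 0.0022]), 0.64)
jar (array([ 0.4206, -0.0515, -0.0006]), 0.52)
movement (array([0.4238, 0.0353, 0.0025]), 0.69)
[173 335] [188 412]
22.55
```

View pics/t2.png

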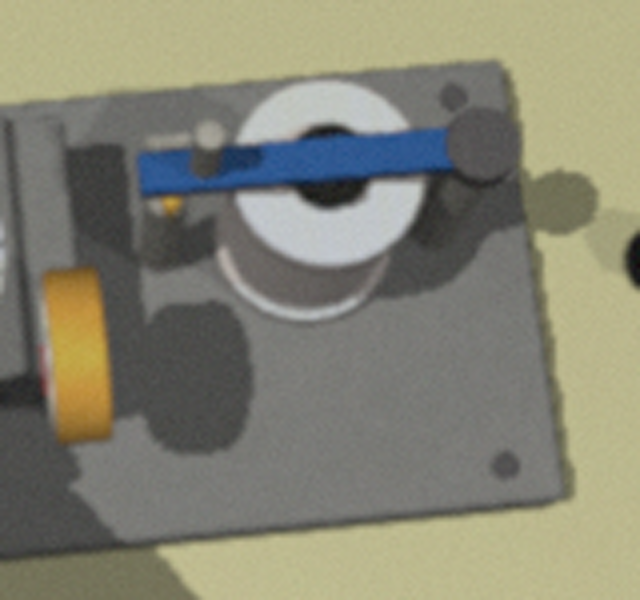

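The arm sits past the brass ball, which shows in front of it at (170,205). It stands about 90° to the plinth (1.57–1.58 rad), so the brace is home. The bystanders read where they were and the gripper is clear, so I'm handing in.

```bash
python3 -c "
from rig import robot
print(robot.sign_off())"
```

```text
the job is handed in; nothing more can be done
None
```

The tester is ready and the job is handed in: the brace is home behind its ball catch (about 1.58 rad), and the valve was then turned until its pointer lined up with the red mark to within about 0.2°, with the gripper clear; the loupe was not re-detected in the last check, but the other three bystanders read within about 1 cm of where they were.

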